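# Close a diffuser jar: reed plate in the mouth, screw collar over it

## Robot

A 6-joint arm with a two-finger parallel gripper is mounted at the origin on the work surface. World frame = base frame: x ahead of the robot, y to its left, z up, the work surface at z = 0. Lengths are in m, angles in rad, forces in N, time in s.
With the tool pointing down it reaches from about 0.425 to 0.95 m from the base axis. Payload 3.5 kg.
Tool frame: the origin (TCP) lies midway between the tips of the shut fingers; the grasp point (between the pads) lies 19 mm behind it; z points along the fingers, y is the direction in which the jaws open and shut (so a half turn about z gives the same grasp; the last joint's range is limited). The gripper opens to 85 mm and grips with 20 to 120 N. Pads are 22 mm wide; open, the fingers measure 114 mm over their backs; the gripper's body (76 mm by 85 mm) begins 54 mm behind the grasp point. The pads swing forward as they close: fully open they stand 13 mm farther back than shut.
Start: joints at [-1.374, 0.286, 1.577, -0, 1.279, -0.15], TCP at [0.229, -0.635, 0.231] pointing down, gripper open.
Joint ranges: [-2.77, 2.77], [-0.9, 2.22], [0.21, 2.48], [-1.53, 4.67], [0.24, 2.81], [-2.84, 2.84]. Speed limits (rad/s): [2.79, 2.79, 3.14, 3.14, 3.14, 3.14].

## Interface

Orientations are given as a unit quaternion [x, y, z, w].
In Python, from plant import ctrl gives the robot as it stands. The module is installed in compiled form; this text tells all that it offers.
- The arm moves only by the tool play_rows, never from a script. Its argument "increments" is text: rows parted by semicolons, each of 4 numbers parted by spaces: the shift along the tool's x, y, z in m, then the turn about the tool's z in rad. In form: dx dy dz roll; .... A call has 1 to 5 rows; each row is the pose to reach, as a shift and turn from the pose commanded when the call began, along the tool's axes at that moment; what a row does not reach only later rows make up. A row lasts 1/8 s, in which the tool goes at most 62.5 mm and 10.7 degrees, less where a joint would pass 70% of its speed; a pose out of reach is approached as far as the arm can. A call with a gripper value outside its range is refused whole. "gripper" is the finger opening in m, from 0 to 0.0854, set as the call begins (left out, the last holds). The fingers move at their own pace and stop on an object; "newtons" is the grip in N (left out, the last holds). Time passes only in rows, so rows that repeat a pose let the fingers close. It gives the time, the measured TCP pose, the force and the opening at its end, in the units of the state.
- ctrl.get_state(): the state, without advancing time (a new reading comes with each control period).
- ctrl.read_camera(name): name is "side" or "top" or "wrist"; returns the picture (384x512x3 uint8, red, green, blue); there is no depth.
- ctrl.camera_model(name): a dict with "fov_y" (degrees; the focal length in pixels is half the picture's height over the tangent of half this angle, whatever the lens; pixels are square), "cx", "cy" (the principal point, pixels), "dist_coeffs" ([k1, k2, p1, p2, k3] as OpenCV has them; the pictures are not rectified), "rvec" (rotation vector, rad) and "tvec" (3), from world to camera coordinates, as OpenCV has them. Camera axes: x right, y down, z forward; pixel columns grow to the right and rows downward; lengths in m; the calibration is good to about 2 mm. A picture is of the moment at which its call begins: read the wrist's pose just before it. camera_model takes no time and is no camera call; for the wrist camera it gives the pose at the moment of the call.
- ctrl.sign_off(): hands the job in, once; it reports no verdict.
The state is a dict: "time": time; "qpos": joint angles; "dq": joint speeds; "joint_efforts": joint torques, N m; "eef_pos": TCP position; "tcp_rot": TCP orientation; "contact_force": force on the tool from outside, world axes, zero at the start; "wrist_torque": the same for the moment, N m; "opening": opening from 0.0 (shut) to 1.0 (fully open).
Only numpy, scipy, OpenCV 4.12 (cv2) and the standard library are available. Lean on these libraries where they do the work, as an engineer would, in place of code of your own. Each camera call takes 0.05 s, during which the arm holds its last target.

## Task

Close the amber diffuser jar in the wooden holder: set the loose metal plate with the pull stud squarely and fully home in the jar's mouth, then put the brass ring over it and screw it on clockwise until it clamps the plate snugly and sits level. Use gentle, finger-tight force: do not press hard or overtighten, and do not push the other things on the table about. Let go when done.

Things in the scene. Friction and masses are not known exactly. Their poses are not given: they have to be found in the camera images.
- holder: Dark wooden block 112 x 112 x 22 mm, fixed to the table, holding an upright amber glass jar. Origin: centre of its underside, at table height; z up; a brass bar on top marks its -x side. The jar is clamped firmly, but its axis lies up to 4.5 mm off this origin in the holder's x and in y, and it is turned by up to 0.5 rad either way: not measured, must be seen or felt.
- rim (a point): Nominal centre of the jar's mouth (jar as if exactly centred in the holder), level with the flat rim, 100 mm above the table. Neck: 46 mm across, upright, 24 mm tall; sloping shoulder below, jar body 80 mm across up to 66 mm above the table. Mouth: a round recess 38 mm across and 4 mm deep; its floor is a ledge 4 mm wide around a 30 mm hole.
- thread (a point): On the nominal jar axis, 98 mm above the table; axes as the holder's. Right-hand three-start thread outside the neck, 55 mm across: three ribs 3 mm thick, 24 mm lead per turn, each running 200 degrees clockwise (from above) and down. For a jar not turned they start at 0, 120 and 240 degrees from the x axis, their middle at this height.
- disk: Loose reed plate, 45 g: bright metal disk 36 mm across, 6 mm thick, lower edge bevelled 1.2 mm, with an upright stud on its top. Origin: centre of its underside; z up along the stud. Starts flat on the table, stud up. Seated in the mouth its underside is 96 mm above the table and its top 2 mm above the jar's rim.
- stud (a point): Top centre of the plate's stud (12 mm across, 18 mm tall, 24 mm above the plate's underside), the place to hold it by.
- ring: Loose brass screw ring, 66 mm outside, 17 mm tall, 55 to 90 g, starts skirt down on the table, as it goes on. Origin: centre of its lower edge; z up. Skirt 58 mm inside. On the neck its lugs rest on the ribs; turned clockwise it sinks 24 mm per turn (about 1 mm play in height) until it clamps the plate, lower edge then 88.5 mm above the table. It does not unwind by itself.
- top (a point): Centre of the ring's top face, 17 mm above its lower edge. The top is 3.5 mm thick with a 28 mm hole that the stud passes. Once the ring clamps the plate the turning moment climbs over some 15 degrees; before that it is under about 0.1 N m. Snug is about 0.2 to 0.3 N m; the clamp load is very roughly 80 N per N m.
- lug (a point): Middle of the lug on the ring's x axis, 3 mm above its lower edge. Three round lugs, 4 mm thick, reach in to 24.5 mm from the axis at 0, 120, 240 degrees; black strokes on top mark them. They rest 3.5 mm above a rib's middle; from there 45 to 165 degrees clockwise are needed, most for a lug over a rib's start. Turned anticlockwise past the starts they drop 8 mm to the next rib: 45 degrees are left.
- beaker: Bystander: empty glass beaker, 72 mm across, 88 mm tall. Origin: centre of its underside.
- dropper: Bystander: small amber bottle with a black cap, 36 mm across, 85 mm tall. Origin: centre of its underside.
- phone: Bystander: black phone lying flat, 152 x 74 x 9 mm. Origin: centre of its underside.
- spare_cap: Bystander: black plastic bottle cap, 34 mm across, 16 mm tall. Origin: centre of its underside.
- sample_tin: Bystander: square steel tin, 50 x 50 x 20 mm. Origin: centre of its underside.

How it is judged:
On the way, in this order (a step that is already met when the one before it is completed fails the run):
1. the plate lies flat and fully down in the jar's mouth, let go, before the ring is brought over it (z of disk in the frame of holder between 0.094 and 0.0972 m and horizontal distance between disk and holder below 0.0085 m and angle between disk's own z axis and vertical below 0.05 rad and horizontal distance between ring and holder above 0.08 m and contact force between disk and the fingers below 0.1 N and linear speed of disk below 0.01 m/s), for 0.1 s.
2. the ring, screwed down, clamps the plate snugly (over 5 N) between the thread and the mouth (z of disk in the frame of holder between 0.094 and 0.0972 m and horizontal distance between disk and holder below 0.0085 m and angle between disk's own z axis and vertical below 0.05 rad and contact force between ring and disk above 5 N and contact force between ring and holder above 5 N and z of ring in the frame of holder below 0.0895 m), for 0.1 s.
At the end, for the whole second after the job is handed in: Plate flat in the mouth, underside within 1.2 mm of the ledge; ring, having clamped the plate with over 5 N, still screwed down over it: lower edge no more than 1 mm above its home height of 88.5 mm, level within 0.05 rad; both at rest (z of disk in the frame of holder between 0.094 and 0.0972 m and horizontal distance between disk and holder below 0.0085 m and angle between each of disk, ring's own z axis and vertical below 0.05 rad and z of ring in the frame of holder between 0.0865 and 0.0895 m and horizontal distance between ring and disk below 0.004 m and linear speed of ring below 0.01 m/s and angular speed of ring below 0.1 rad/s); the robot touches nothing.
It fails at once if the plate is pressed on the jar with more than 30 N before the ring is on it (contact force between disk and holder above 30 N and contact force between ring and disk below 0.05 N).
It fails at once if the ring is overtightened: it clamps the plate with more than 50 N (contact force between ring and disk above 50 N).
It fails at once if one of the bystanders is shifted by more than 15 mm (distance of any of beaker, dropper, phone, spare_cap, sample_tin from where it was at the start of the episode above 0.015 m).
It also fails if it takes over 67 s, if anything falls off the work surface, if the arm or the gripper's body presses on something with over 40 N, if the wrist force passes 120 N, or if a joint passes its speed limit or range.

## Working session

There is one attempt and no reset: what is moved stays moved. The work goes in short steps, Python scripts to look and compute and a tool call to move; the robot and the scene stay as the last step left them, time stands still between calls to the robot, and variables do not carry over. Pictures are saved under pics/ and viewed, and the job is handed in when it is done.

Besides the shell and the picture viewer there is one more tool, called as name(argument=value, ...) on one line, values as JSON. play_rows: Moves the arm, as the interface text tells. Its arguments: {"type":"object","properties":{"increments":{"type":"string"},"gripper":{"type":"number"},"newtons":{"type":"number"}},"required":["increments"]}

```bash
mkdir -p pics; ls; cat > h.py <<'E'
import numpy as np, cv2
from plant import ctrl
def grab(name,fn):
    m=ctrl.camera_model(name); im=ctrl.read_camera(name)
    cv2.imwrite('pics/'+fn+'.png',im[:,:,::-1]); np.save('pics/'+fn+'.npy',np.array([m],dtype=object),allow_pickle=True)
    return im,m
def load(fn): return np.load('pics/'+fn+'.npy',allow_pickle=True)[0]
def KD(m):
    f=192/np.tan(np.radians(m['fov_y'])/2)
    return np.array([[f,0,m['cx']],[0,f,m['cy']],[0,0,1.]]),np.array(m['dist_coeffs'],float)
def p2w(m,uv,z):
    K,D=KD(m); p=cv2.undistortPoints(np.array(uv,float).reshape(-1,1,2),K,D).reshape(-1,2)
    R=cv2.Rodrigues(np.array(m['rvec'],float))[0]; t=np.array(m['tvec'],float).ravel()
    c=-R.T@t; d=np.c_[p,np.ones(len(p))]@R
    return c+d*((z-c[2])/d[:,2])[:,None]
def w2p(m,X):
    K,D=KD(m); return cv2.projectPoints(np.array(X,float).reshape(-1,1,3),np.array(m['rvec'],float),np.array(m['tvec'],float),K,D)[0].reshape(-1,2)
E
python3 - <<'E'
from h import *
for n in ['top','side','wrist']:
    im,m=grab(n,n+'0'); print(n,m)
print(ctrl.get_state())
E
```

```text
pics
top {'fov_y': 49.83657744081744, 'cx': 255.85483252958218, 'cy': 195.11565195592843, 'dist_coeffs': array([-0.00456945,  0.        ,  0.        ,  0.        ,  0.        ]), 'rvec': array([ 2.13035214, -2.16002679,  0.11788123]), 'tvec': array([0.03826715, 0.58087336, 0.8203516 ])}
side {'fov_y': 51.647057796844784, 'cx': 259.2573346159036, 'cy': 190.50281645181067, 'dist_coeffs': array([-0.03818852,  0.        ,  0.        ,  0.        ,  0.        ]), 'rvec': array([ 0.89287592, -2.42864645,  1.12946642]), 'tvec': array([0.46467648, 0.30388113, 0.56359146])}
wrist {'fov_y': 61.14312287214086, 'cx': 255.52833153415264, 'cy': 188.4626034807547, 'dist_coeffs': array([-0.07173821,  0.        ,  0.        ,  0.        ,  0.        ]), 'rvec': array([-2.36401886,  1.6594129 ,  0.25091942]), 'tvec': array([-0.67431843, -0.03681785,  0.38048446])}
{'time': 0.15, 'qpos': array([-1.37395113e+00,  2.87012755e-01,  1.57786724e+00,  1.07020475e-05,
        1.27856873e+00, -1.50003310e-01]), 'dq': array([-6.64364239e-06, -1.15092506e-03, -4.65228196e-03, -3.02029461e-04,
       -6.35612270e-04,  1.10808190e-03]), 'joint_efforts': array([ 1.50072574e-03, -4.06597888e+01, -2.93143594e+01, -1.18719222e-04,
        3.90487592e-03,  1.10496401e-05]), 'eef_pos': array([ 0.22938307, -0.63428286,  0.23021683]), 'tcp_rot': array([ 9.84999509e-01,  1.72554645e-01, -1.66120989e-05, -9.27898663e-04]), 'contact_force': array([-0.79287013,  0.35360103,  0.66553254]), 'wrist_torque': array([0.03514435, 0.00304139, 0.0253222 ]), 'opening': 0.9987906677250739}
```

View pics/top0.png

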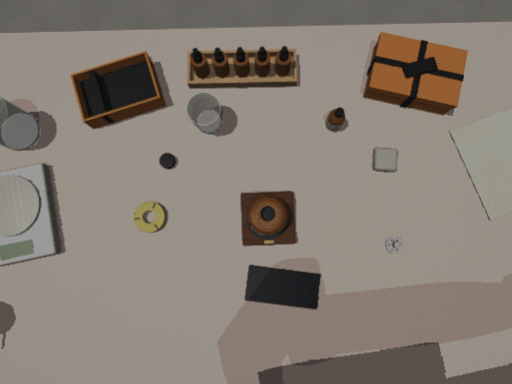

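View pics/side0.png

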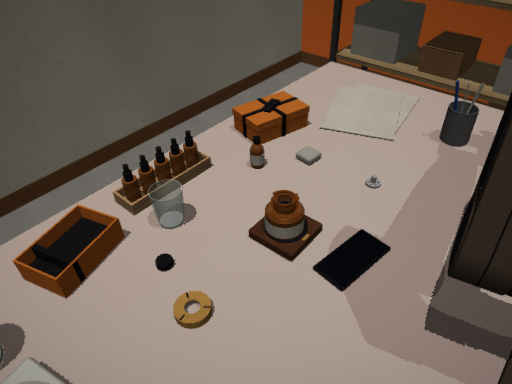

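View pics/wrist0.png

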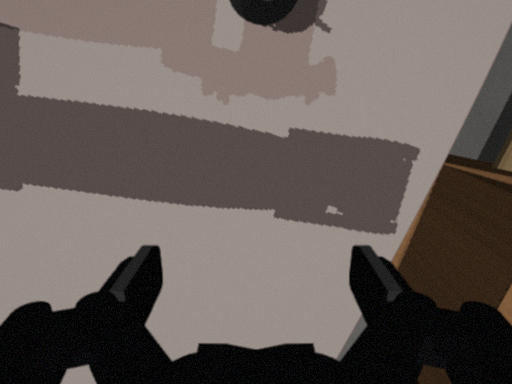

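The top view shows the disk at about (394,244), the ring at (150,217), the jar and holder at (268,218), and the phone at (283,286). I'll enlarge these.

```bash
python3 - <<'E'
from h import *
im=cv2.imread('pics/top0.png')
def c(x,y,r,s): return cv2.resize(im[y-r:y+r,x-r:x+r],(s,s),interpolation=cv2.INTER_CUBIC)
o=np.hstack([c(394,244,20,260),c(150,217,26,260),c(268,218,36,260)])
cv2.imwrite('pics/crops.png',o)
m=load('top0')
print('disk',p2w(m,[[394,244]],0.006)); print('ring',p2w(m,[[150,217]],.017)); print('jar',p2w(m,[[268,213]],.1))
print('holder corners',p2w(m,[[241,193],[293,192],[295,243],[243,244]],.022))
R=cv2.Rodrigues(m['rvec'])[0];print(-R.T@m['tvec'])
E
```

```text
disk [[ 0.47712979 -0.25927045  0.006     ]]
ring [[0.54059702 0.25623369 0.017     ]]
jar [[0.53840247 0.00624089 0.1       ]]
holder corners [[ 0.5884326   0.0619562   0.022     ]
 [ 0.58888444 -0.0480923   0.022     ]
 [ 0.48172957 -0.04967278  0.022     ]
 [ 0.48104609  0.05862735  0.022     ]]
[0.4704162  0.01410908 0.88902447]
```

View pics/crops.png

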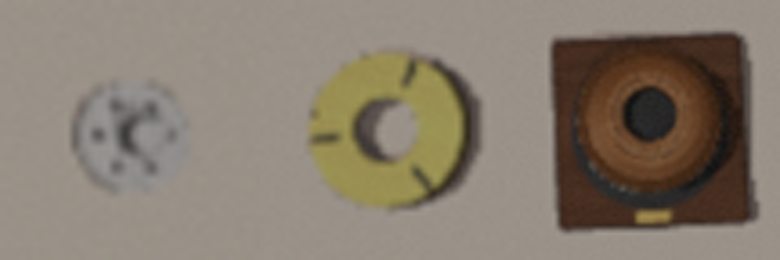

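```bash
cat >> h.py <<'E'
from scipy.spatial.transform import Rotation as Ro
def pose():
    s=ctrl.get_state(); return np.array(s['eef_pos']),Ro.from_quat(s['tcp_rot']),s
def yaw(R): x=R.as_matrix()[:,0]; return np.arctan2(x[1],x[0])
def plan(target,yw=None,base=None):
    p,R,s=pose(); d=R.inv().apply(np.array(target)-p)
    r=0 if yw is None else -((yw-yaw(R)+np.pi)%(2*np.pi)-np.pi)
    print('at',p.round(4),'yaw %.4f'%yaw(R),'j',s['qpos'].round(3),'t',s['time']); print('shift',d.round(4),'roll %.4f'%r)
E
python3 - <<'E'
from h import *
m=ctrl.camera_model('wrist'); p,R,s=pose()
Rc=cv2.Rodrigues(m['rvec'])[0]; c=-Rc.T@m['tvec']
print('cam in tool',R.inv().apply(c-p), 'cam z in tool',R.inv().apply(Rc[2]),'cam x',R.inv().apply(Rc[0]),'tool z',R.as_matrix()[:,2])
print(p2w(load('top0'),[[394,245.1]],.006))
plan([.477,-.260,.17])
E
```

```text
cam in tool [ 0.07610553  0.00026895 -0.14334234] cam z in tool [-2.93688220e-01  3.21804621e-04  9.55901211e-01] cam x [-3.62852675e-04  9.99999834e-01 -4.48132211e-04] tool z [-3.52952267e-04  1.82222647e-03 -9.99998277e-01]
[[ 0.4748275  -0.25914377  0.006     ]]
at [ 0.2294 -0.6343  0.2302] yaw 0.3468 j [-1.374  0.287  1.578  0.     1.279 -0.15 ] t 0.15
shift [ 0.3601 -0.2677  0.0608] roll 0.0000
```

play_rows(increments="0.045 -0.0335 0 0;0.09 -0.067 0 0;0.135 -0.1 0.01 0;0.18 -0.134 0.02 0;0.225 -0.167 0.03 0", gripper=0.05, newtons=20)

```text
time: 0.78
eef_pos: [0.3849, -0.3995, 0.2008]
tcp_rot: [0.985, 0.172, 0.0, -0.0]
contact_force: [0.2, 1.0, -0.4]
opening: 0.581
```

play_rows(increments="0.045 -0.0335 0.01 0;0.09 -0.067 0.02 0;0.135 -0.101 0.03 0;0.135 -0.101 0.03 0")

```text
time: 1.27
eef_pos: [0.4776, -0.2568, 0.1699]
tcp_rot: [0.985, 0.175, -0.001, -0.001]
contact_force: [-0.4, -0.5, -0.3]
opening: 0.584
```

```bash
python3 - <<'E'
from h import *
plan([.475,-.26,.17])
im,m=grab('wrist','w1'); print(w2p(m,[[.475,-.259,.024],[.475,-.259,.006]]))
E
```

```text
at [ 0.4776 -0.2568  0.1699] yaw 0.3524 j [-0.681  0.056  1.957  0.     1.132  0.538] t 1.275
shift [-0.0035  0.0022 -0.0001] roll 0.0000
[[256.887272   178.40642253]
 [256.85685995 173.5118644 ]]
```

View pics/w1.png

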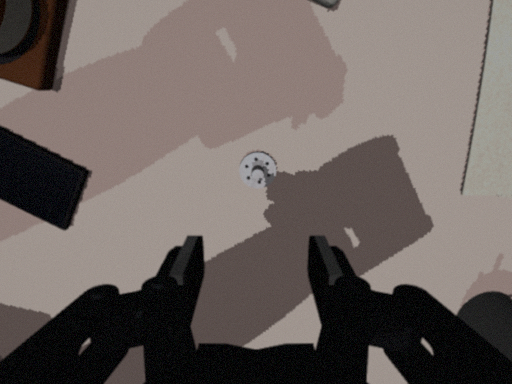

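```bash
python3 - <<'E'
from h import *
im=cv2.imread('pics/w1.png'); cv2.imwrite('pics/w1c.png',cv2.resize(im[139:199,228:288],(600,600),interpolation=cv2.INTER_CUBIC))
E
```

```text
(no output)
```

View pics/w1c.png

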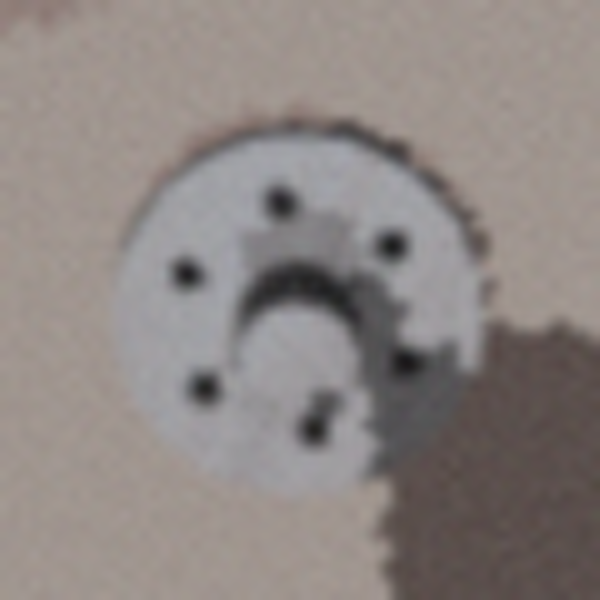

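The plate's top is centred at about (257.5,170) in the wrist picture, and the stud top at about (257.5,174.5).

```bash
python3 - <<'E'
from h import *
m=load('w1'); print(p2w(m,[[257.5,169.9]],.006),p2w(m,[[257.5,174.5]],.024))
X=p2w(m,[[257.5,169.9]],.006)[0]
plan([X[0],X[1],.010])
E
```

```text
[[ 0.47861584 -0.2583331   0.006     ]] [[ 0.47868607 -0.25824088  0.024     ]]
at [ 0.4772 -0.2587  0.1706] yaw 0.3505 j [-0.684  0.056  1.956 -0.     1.132  0.537] t 1.325
shift [0.0017 0.0003 0.1606] roll 0.0000
```

play_rows(increments="0.0017 0.0003 0.055 0;0.0017 0.0003 0.11 0;0.0017 0.0003 0.145 0;0.0017 0.0003 0.161 0;0.0017 0.0003 0.161 0")

```text
time: 1.95
eef_pos: [0.478, -0.2608, 0.0099]
tcp_rot: [0.985, 0.172, -0.0, -0.0]
contact_force: [-0.3, -0.0, 0.0]
opening: 0.588
```

play_rows(increments="0 0 0 0;0 0 0 0;0 0 0 0;0 0 0 0", gripper=0, newtons=25)

```text
time: 2.45
eef_pos: [0.4797, -0.261, 0.0122]
tcp_rot: [0.985, 0.173, 0.001, 0.001]
contact_force: [-1.2, -0.5, 6.1]
opening: 0.119
```

```bash
python3 - <<'E'
from h import *
plan([.535,.005,.2])
im,m=grab('wrist','w2')
E
```

```text
at [ 0.4797 -0.261   0.0122] yaw 0.3471 j [-0.684  0.294  2.02  -0.     0.824  0.54 ] t 2.45
shift [ 0.1427 -0.2308 -0.1883] roll 0.0000
```

View pics/w2.png

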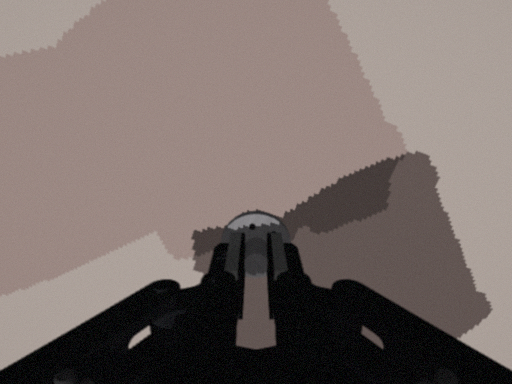

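play_rows(increments="0 0 -0.03 0;0 0 -0.08 0;0.01 -0.02 -0.13 0;0.03 -0.07 -0.17 0;0.05 -0.12 -0.188 0")

```text
time: 3.12
eef_pos: [0.4857, -0.1297, 0.2012]
tcp_rot: [0.985, 0.172, 0.002, 0.001]
contact_force: [1.1, 0.5, -0.4]
opening: 0.12
```

play_rows(increments="0.02 -0.055 0 0;0.04 -0.1 0 0;0.043 -0.111 0 0;0.043 -0.111 0 0")

```text
time: 3.62
eef_pos: [0.4874, -0.0109, 0.1982]
tcp_rot: [0.985, 0.173, -0.0, 0.0]
contact_force: [0.9, -0.1, -1.2]
opening: 0.122
```

```bash
python3 - <<'E'
from h import *
plan([.535,.005,.2]); print(pose()[2]['opening'],pose()[2]['contact_force'])
im,m=grab('wrist','w3')
plan([.535,.005,.2])
E
```

```text
at [ 0.4874 -0.0109  0.1982] yaw 0.3485 j [-0.231 -0.105  2.059 -0.     1.187  0.992] t 3.625
shift [ 0.0502  0.0014 -0.0018] roll 0.0000
0.12234181236722556 [ 0.89832967 -0.06768892 -1.16500015]
at [ 0.4875 -0.0117  0.1982] yaw 0.3471 j [-2.320e-01 -1.040e-01  2.059e+00 -1.000e-03  1.187e+00  9.920e-01] t 3.675
shift [ 0.0503  0.0005 -0.0018] roll 0.0000
```

View pics/w3.png

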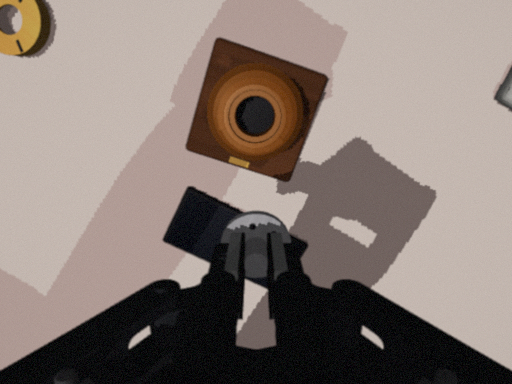

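```bash
python3 - <<'E'
from h import *
im=cv2.imread('pics/w3.png'); cv2.imwrite('pics/w3c.png',cv2.resize(im[75:165,205:305],(800,720)[:2] if 0 else (660,594),interpolation=cv2.INTER_CUBIC))
E
```

```text
(no output)
```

View pics/w3c.png

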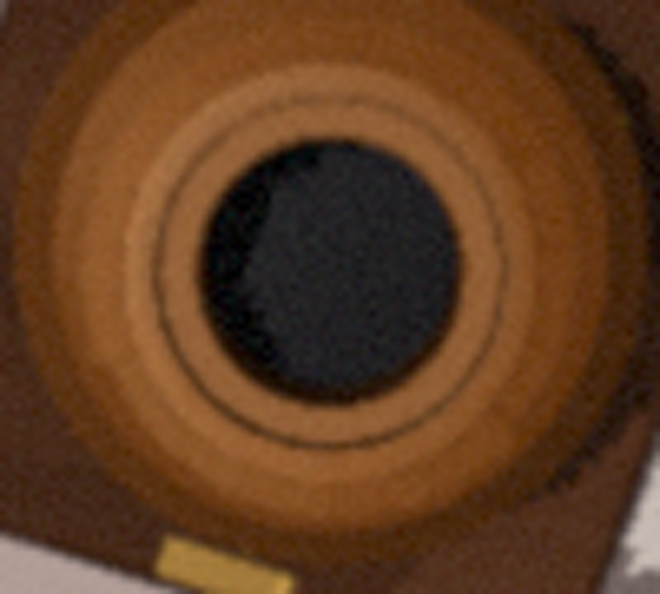

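```bash
python3 - <<'E'
from h import *
m=load('w3'); f=lambda x,y:[205+(x+.5)/6.6-.5,75+(y+.5)/6.6-.5]
print('hole',p2w(m,[f(331,270.5)],.096),'recess',p2w(m,[f(330.5,270)],.1))
a=np.linspace(0,2*np.pi,200)
from scipy.optimize import least_squares
for n,r,z in [('hole',.015,.096),('rec',.019,.1),('recfloor',.019,.096),('neck',.023,.1)]:
    q=w2p(m,np.c_[.5345+r*np.cos(a),.005+r*np.sin(a),z+0*a]); q=((q-[205,75]+.5)*6.6-.5)
    print(n,q.min(0),q.max(0),(q.min(0)+q.max(0))/2)
# holder center from corners
c=[[219,38],[328,74],[291,181],[187,149]]
print(p2w(m,c,.022),p2w(m,c,.022).mean(0))
R=p2w(m,[[239,161.5]],.025);print('bar',R)
E
```

```text
hole [[0.54110961 0.0088702  0.096     ]] recess [[0.54143393 0.00904001 0.1       ]]
hole [210.90116993 202.59902551] [475.56551196 469.19084673] [343.23334094 335.89493612]
rec [173.06430759 166.94609967] [513.67061913 509.89899135] [343.36746336 338.42254551]
recfloor [175.61593273 165.8056627 ] [510.83636078 503.47851425] [343.22614676 334.64208848]
neck [137.22345027 129.25623938] [549.49221175 544.39401297] [343.35783101 336.82512617]
[[ 0.59058081  0.06163959  0.022     ]
 [ 0.59566344 -0.0444232   0.022     ]
 [ 0.48662382 -0.05018725  0.022     ]
 [ 0.48212654  0.05933179  0.022     ]] [0.53874866 0.00659024 0.022     ]
bar [[0.48837953 0.00651307 0.025     ]]
```

```bash
python3 - <<'E'
from h import *
plan([.5412,.0089,.124])
E
```

```text
at [ 0.4875 -0.0117  0.1982] yaw 0.3471 j [-2.320e-01 -1.040e-01  2.059e+00 -1.000e-03  1.187e+00  9.920e-01] t 3.675
shift [ 0.0575 -0.0011  0.0742] roll 0.0000
```

play_rows(increments="0.03 -0.0005 0.01 0;0.0575 -0.0011 0.04 0;0.0575 -0.0011 0.07 0;0.0575 -0.0011 0.074 0;0.0575 -0.0011 0.074 0")

```text
time: 4.3
eef_pos: [0.5414, 0.0083, 0.1246]
tcp_rot: [0.985, 0.172, -0.0, 0.0]
contact_force: [-0.1, 0.6, -0.3]
opening: 0.121
```

```bash
python3 - <<'E'
from h import *
plan([.5412,.0089,.124])
im,m=grab('wrist','w4')
im,m=grab('side','s4')
plan([.5412,.0089,.124])
a=cv2.imread('pics/w4.png');b=cv2.imread('pics/s4.png')
o=np.hstack([cv2.resize(a[190:310,196:316],(480,480),interpolation=cv2.INTER_CUBIC),cv2.resize(b[150:230,245:325],(300,300),interpolation=cv2.INTER_CUBIC).repeat(1,0) if 0 else cv2.resize(b[160:240,265:317],(312,480),interpolation=cv2.INTER_CUBIC)])
cv2.imwrite('pics/c4.png',o)
E
```

```text
at [0.5414 0.0083 0.1246] yaw 0.3452 j [-0.172  0.109  1.991 -0.     1.042  1.054] t 4.3
shift [-0.     -0.0007  0.0006] roll 0.0000
at [0.5422 0.0085 0.126 ] yaw 0.3458 j [-0.171  0.107  1.99  -0.     1.042  1.054] t 4.4
shift [-0.0008 -0.0007  0.002 ] roll 0.0000
```

View pics/c4.png

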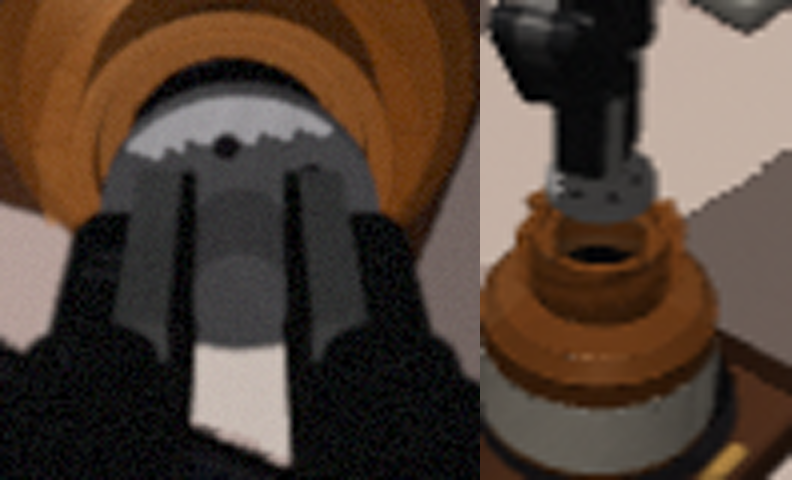

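View pics/s4.png

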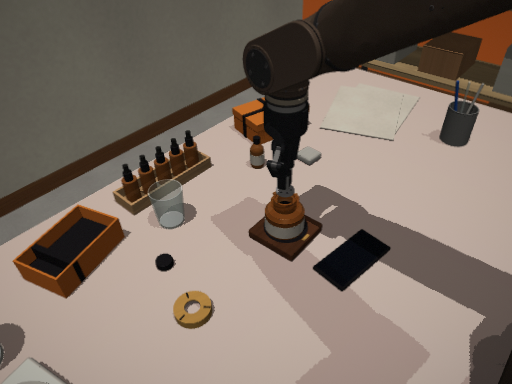

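```bash
cat >> h.py <<'E'
def circ(c,r,z):
    a=np.linspace(0,2*np.pi,240); return np.c_[c[0]+r*np.cos(a),c[1]+r*np.sin(a),z+0*a]
def overlay(fn,out,circles,x0,y0,x1,y1,s):
    m=load(fn); im=cv2.imread('pics/'+fn+'.png')[y0:y1,x0:x1]; im=cv2.resize(im,None,fx=s,fy=s,interpolation=cv2.INTER_CUBIC)
    o=im.copy()
    for c,r,z,col in circles:
        q=((w2p(m,circ(c,r,z))-[x0,y0]+.5)*s-.5); cv2.polylines(o,[np.round(q*8).astype(int).reshape(-1,1,2)],True,col,1,cv2.LINE_AA,3)
    cv2.imwrite('pics/'+out+'.png',o)
E
python3 - <<'E'
from h import *
m=load('w4'); p,R,s=pose()
# camera-model-derived TCP: cam in tool const
Rc=cv2.Rodrigues(m['rvec'])[0]; c=-Rc.T@m['tvec']; 
y=.3452; Rt=np.array([[np.cos(y),np.sin(y),0],[np.sin(y),-np.cos(y),0],[0,0,-1.]])
t=c-Rt@[0.0761,.0003,-.1433]; print('tcp from cam',t)
J=(.5412,.0089)
overlay('w4','o4',[(t[:2],.018,t[2]-.012+.006,(0,255,0)),(t[:2],.006,t[2]+.012,(0,255,0)),(J,.015,.096,(255,0,0)),(J,.019,.1,(255,255,0)),(J,.023,.1,(255,0,255))],186,180,326,300,5)
E
```

```text
tcp from cam [0.54148391 0.00831921 0.12470067]
```

View pics/o4.png

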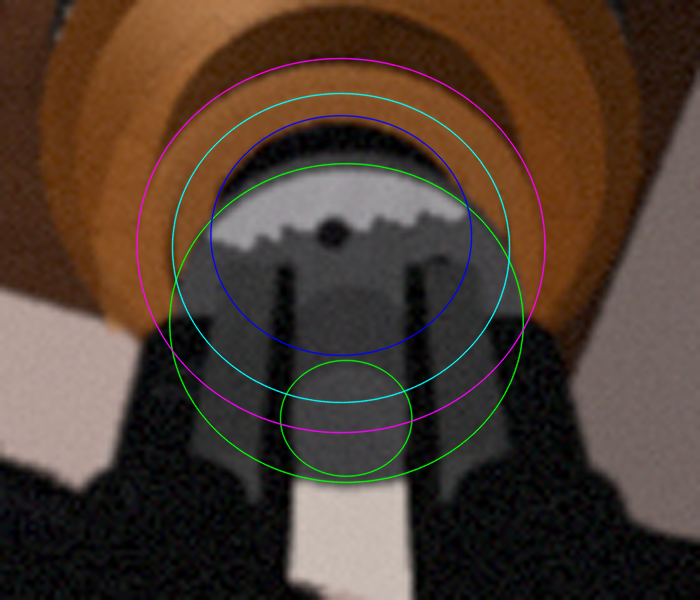

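The plate is held level and centred, and the overlay puts plate and jar within about 0.5 mm of each other. I'll lower it gently.

play_rows(increments="0 0 0.004 0;0 0 0.008 0;0 0 0.011 0;0 0 0.0125 0;0 0 0.014 0")

```text
time: 5.03
eef_pos: [0.5413, 0.0094, 0.1102]
tcp_rot: [0.985, 0.173, -0.0, -0.0]
contact_force: [-0.6, 0.1, -1.7]
opening: 0.122
```

```bash
python3 - <<'E'
from h import *
plan([.5412,.0089,.108]);
im,m=grab('wrist','w5')
Rc=cv2.Rodrigues(m['rvec'])[0]; c=-Rc.T@m['tvec']; 
y=.3462; Rt=np.array([[np.cos(y),np.sin(y),0],[np.sin(y),-np.cos(y),0],[0,0,-1.]])
t=c-Rt@[0.0761,.0003,-.1433]; print('tcp from cam',t)
J=(.5412,.0089)
overlay('w5','o5',[(t[:2],.018,t[2]-.012+.006,(0,255,0)),(J,.019,.1,(255,255,0)),(J,.023,.1,(255,0,255))],186,180,326,300,5)
E
```

```text
at [0.5413 0.0094 0.1102] yaw 0.3469 j [-0.17   0.129  1.999  0.     1.014  1.054] t 5.025
shift [-0.0002  0.0004  0.0022] roll 0.0000
tcp from cam [0.54129194 0.00949452 0.11021971]
```

View pics/o5.png

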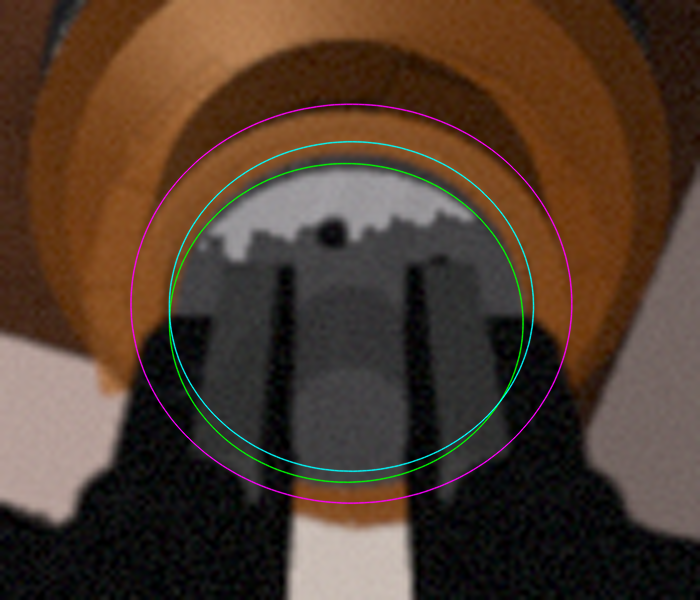

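play_rows(increments="0 0 0.0015 0;0 0 0.002 0;0 0 0.003 0;0 0 0.003 0")

```text
time: 5.58
eef_pos: [0.5418, 0.0093, 0.1081]
tcp_rot: [0.985, 0.173, 0.0, 0.0]
contact_force: [-1.0, -0.3, 2.8]
opening: 0.12
```

play_rows(increments="0 0 0.001 0;0 0 0.001 0;0 0 0.001 0")

```text
time: 5.95
eef_pos: [0.5423, 0.0092, 0.108]
tcp_rot: [0.985, 0.173, 0.001, 0.0]
contact_force: [-1.9, 1.4, 7.7]
opening: 0.124
```

```bash
python3 - <<'E'
from h import *
plan([.5412,.0089,.108]); print(pose()[2]['contact_force'])
im,m=grab('wrist','w6')
overlay('w6','o6',[],186,180,326,300,5)
E
```

```text
at [0.5423 0.0092 0.108 ] yaw 0.3469 j [-0.17   0.133  1.999  0.     1.007  1.054] t 5.95
shift [-0.0012 -0.0001  0.    ] roll 0.0000
[-1.91948081  1.35744738  7.67185306]
```

View pics/o6.png

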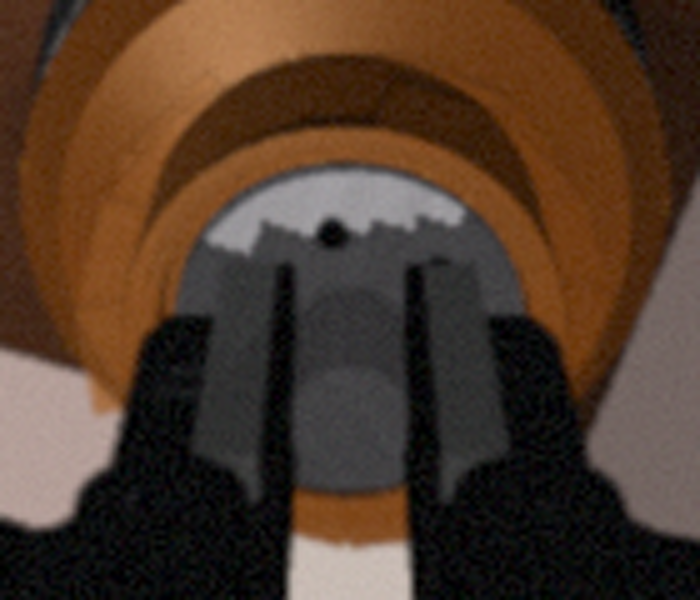

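The force and height both match a seated plate. I'll ease off and open the gripper.

play_rows(increments="0 0 -0.001 0;0 0 -0.001 0;0 0 -0.001 0;0 0 -0.001 0", gripper=0.035)

```text
time: 6.5
eef_pos: [0.5411, 0.0094, 0.107]
tcp_rot: [0.985, 0.173, -0.0, -0.0]
contact_force: [0.2, 0.3, -1.2]
opening: 0.409
```

play_rows(increments="0 0 -0.02 0;0 0 -0.05 0;-0.01 0 -0.08 0;-0.03 0 -0.09 0;-0.03 0 -0.09 0")

```text
time: 7.12
eef_pos: [0.5131, -0.0011, 0.1983]
tcp_rot: [0.985, 0.172, 0.001, 0.0]
contact_force: [0.6, -0.5, -0.6]
opening: 0.409
```

```bash
python3 - <<'E'
from h import *
plan([.5412,.0089,.108]); 
im,m=grab('wrist','w7')
s=grab('side','s7')[0]
t=grab('top','t7')[0]
overlay('w7','o7',[],196,80,316,200,4)
overlay('s7','o7s',[],245,170,325,250,4)
cv2.imwrite('pics/c7.png',np.hstack([cv2.imread('pics/o7.png'),cv2.resize(cv2.imread('pics/o7s.png'),(320,480))]))
J=(.5412,.0089)
overlay('w7','o7b',[(J,.018,.102,(0,255,0)),(J,.023,.1,(255,0,255))],196,80,316,200,5)
E
```

```text
at [ 0.5131 -0.0011  0.1983] yaw 0.3461 j [-0.2   -0.045  2.003  0.     1.181  1.025] t 7.125
shift [0.0297 0.     0.0903] roll 0.0000
```

View pics/c7.png

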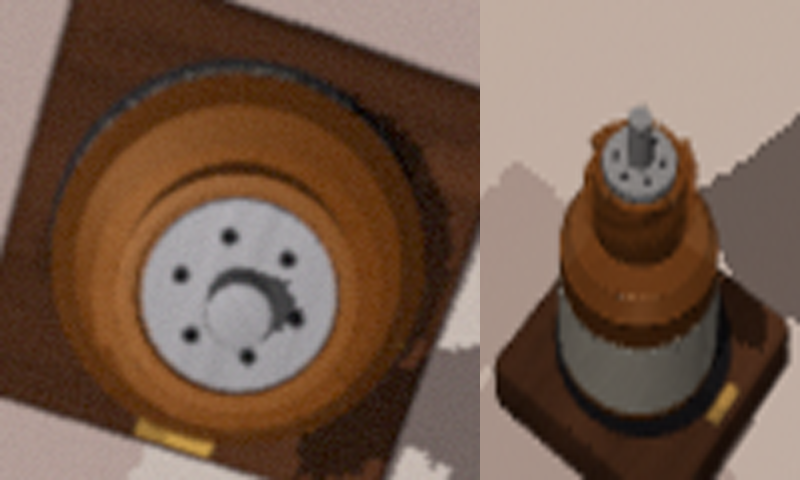

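View pics/o7b.png

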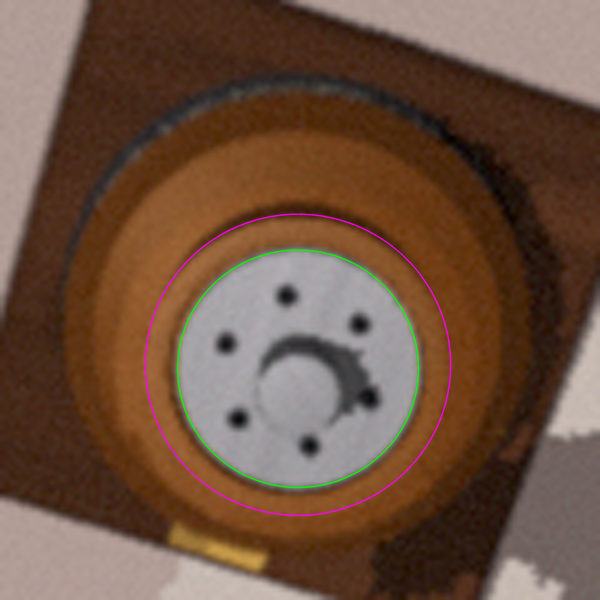

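The plate is seated flat, concentric with the rim, and let go. Next is the ring.

play_rows(increments="0.023 -0.046 0 -0.18;0.046 -0.093 0 -0.36;0.07 -0.14 0 -0.54;0.094 -0.187 0 -0.72;0.117 -0.233 0 -0.9", gripper=0.085)

```text
time: 7.9
eef_pos: [0.5439, 0.2601, 0.196]
tcp_rot: [0.81, 0.586, -0.001, -0.0]
contact_force: [0.6, -0.6, -0.3]
opening: 0.996
```

play_rows(increments="0 0 0 -0.18;0 0 0 -0.36;0 0 0 -0.54;0 0 0 -0.72;0 0 0 -0.9")

```text
time: 8.52
eef_pos: [0.5438, 0.2584, 0.1958]
tcp_rot: [0.474, 0.88, -0.001, -0.001]
contact_force: [-0.7, -0.2, 0.3]
opening: 0.997
```

play_rows(increments="0 0 0 -0.18;0 0 0 -0.36;0 0 0 -0.54;0 0 0 -0.72;0 0 0 -0.9")

```text
time: 9.15
eef_pos: [0.5438, 0.2583, 0.1959]
tcp_rot: [0.044, 0.999, -0.0, -0.001]
contact_force: [-0.6, 0.2, -0.1]
opening: 0.997
```

play_rows(increments="0 0 0 -0.18;0 0 0 -0.18")

```text
time: 9.4
eef_pos: [0.5438, 0.2583, 0.196]
tcp_rot: [-0.042, 0.999, -0.0, -0.001]
contact_force: [-0.2, 0.3, -0.1]
opening: 0.992
```

```bash
python3 - <<'E'
from h import *
plan([.544,.258,.19]); print(pose()[2]['opening'])
im,m=grab('wrist','w8')
E
```

```text
at [0.5438 0.2583 0.196 ] yaw -3.0582 j [ 0.275  0.159  1.793  0.     1.191 -1.379] t 9.4
shift [-0.0002 -0.0003  0.006 ] roll 0.0000
0.9922856798955411
```

View pics/w8.png

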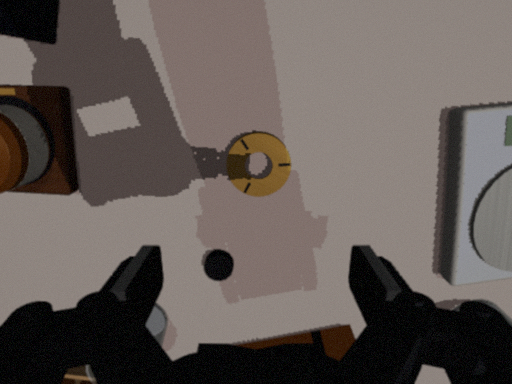

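```bash
python3 - <<'E'
from h import *
m=load('w8'); print(w2p(m,[[.5438,.2583,.017]]))
J=(.5445,.258)
overlay('w8','o8',[(J,.033,.017,(255,0,0)),(J,.014,.017,(255,0,255)),(J,.033,0,(0,255,0))],208,114,308,214,6)
E
```

```text
[[255.70538716 164.80457829]]
```

View pics/o8.png

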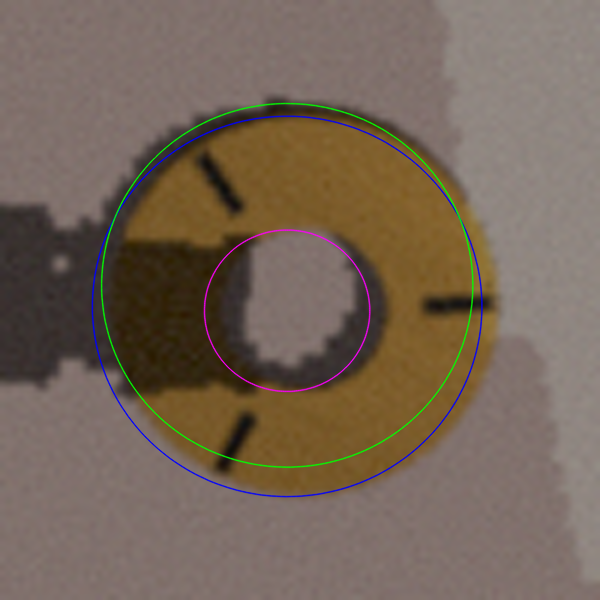

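play_rows(increments="-0.0007 0.0026 0.05 0;-0.0007 0.0026 0.1 0;-0.0007 0.0026 0.15 0;-0.0007 0.0026 0.175 0;-0.0007 0.0026 0.175 0")

```text
time: 10.07
eef_pos: [0.5422, 0.2601, 0.0192]
tcp_rot: [-0.042, 0.999, -0.001, -0.003]
contact_force: [-0.2, -0.0, -0.6]
opening: 0.995
```

```bash
python3 - <<'E'
from h import *
plan([.5443,.261,.015]); print(pose()[2]['contact_force'])
im,m=grab('wrist','w9')
im,m=grab('side','s9')
a=cv2.resize(cv2.imread('pics/s9.png')[240:360,140:260],(480,480),interpolation=cv2.INTER_CUBIC)
b=cv2.resize(cv2.imread('pics/w9.png')[200:384,:][:, 100:412],None,fx=1,fy=1)
cv2.imwrite('pics/c9.png',np.hstack([a,np.vstack([b,np.zeros((480-b.shape[0],b.shape[1],3),np.uint8)])]))
E
```

```text
at [0.5422 0.2601 0.0192] yaw -3.0584 j [ 0.279  0.388  1.877  0.     0.883 -1.375] t 10.075
shift [-0.0022  0.0007  0.0042] roll 0.0000
[-0.22651357 -0.00765514 -0.5827297 ]
```

View pics/c9.png

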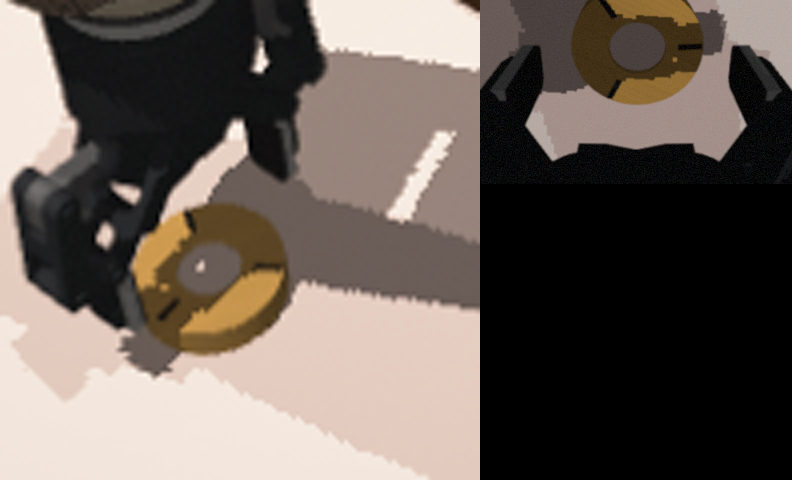

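play_rows(increments="-0.001 0.0005 0.008 0;-0.001 0.0005 0.013 0;-0.001 0.0005 0.016 0;-0.001 0.0005 0.016 0")

```text
time: 10.68
eef_pos: [0.5451, 0.2612, 0.0062]
tcp_rot: [-0.043, 0.999, -0.0, -0.0]
contact_force: [-0.4, 0.6, 0.4]
opening: 0.993
```

play_rows(increments="0 0 0.002 0;0 0 0.004 0;0 0 0.004 0")

```text
time: 11.05
eef_pos: [0.5452, 0.2613, 0.0021]
tcp_rot: [-0.043, 0.999, -0.0, -0.0]
contact_force: [0.2, -0.8, -0.4]
opening: 0.995
```

```bash
python3 - <<'E'
from h import *
plan([.5443,.261,.0]); print(pose()[2]['contact_force'])
im,m=grab('wrist','w10')
im,m=grab('side','s10')
a=cv2.resize(cv2.imread('pics/s10.png')[240:360,140:260],(480,480),interpolation=cv2.INTER_CUBIC)
b=cv2.resize(cv2.imread('pics/w10.png')[200:384,:][:, 100:412],None,fx=1,fy=1)
cv2.imwrite('pics/c10.png',np.hstack([a,np.vstack([b,np.zeros((480-b.shape[0],b.shape[1],3),np.uint8)])]))
E
```

```text
at [0.5452 0.2613 0.0021] yaw -3.0564 j [ 0.279  0.418  1.874 -0.     0.85  -1.377] t 11.05
shift [ 0.0009 -0.0002  0.0021] roll 0.0000
[ 0.21686446 -0.78773377 -0.39904204]
```

View pics/c10.png

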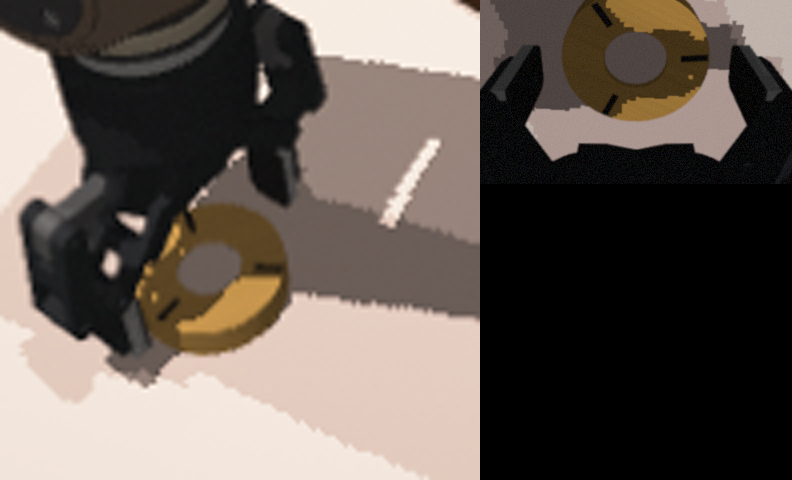

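play_rows(increments="0.0005 0 0.003 0;0.0005 0 0.005 0;0.0005 0 0.005 0")

```text
time: 11.52
eef_pos: [0.5446, 0.2612, -0.003]
tcp_rot: [-0.043, 0.999, -0.0, -0.0]
contact_force: [0.3, 0.2, 0.1]
opening: 0.998
```

play_rows(increments="0 0 0 0;0 0 0 0;0 0 0 0", gripper=0.055, newtons=30)

```text
time: 11.9
eef_pos: [0.5452, 0.2613, -0.0022]
tcp_rot: [-0.043, 0.999, 0.0, 0.0]
contact_force: [0.9, -0.5, 1.1]
opening: 0.763
```

```bash
python3 - <<'E'
from h import *
im,m=grab('wrist','w11')
plan([.5443,.261,.0]); print(pose()[2]['contact_force'])
im,m=grab('side','s11')
a=cv2.resize(cv2.imread('pics/s11.png')[240:360,140:260],(480,480),interpolation=cv2.INTER_CUBIC)
b=cv2.resize(cv2.imread('pics/w11.png')[200:384,:][:, 100:412],None,fx=1,fy=1)
cv2.imwrite('pics/c11.png',np.hstack([a,np.vstack([b,np.zeros((480-b.shape[0],b.shape[1],3),np.uint8)])]))
E
```

```text
at [ 0.5452  0.2614 -0.0023] yaw -3.0564 j [ 0.279  0.425  1.875  0.     0.841 -1.377] t 11.95
shift [ 0.001  -0.0003 -0.0023] roll 0.0000
[-0.03297532 -0.12972856  2.83300457]
```

View pics/c11.png

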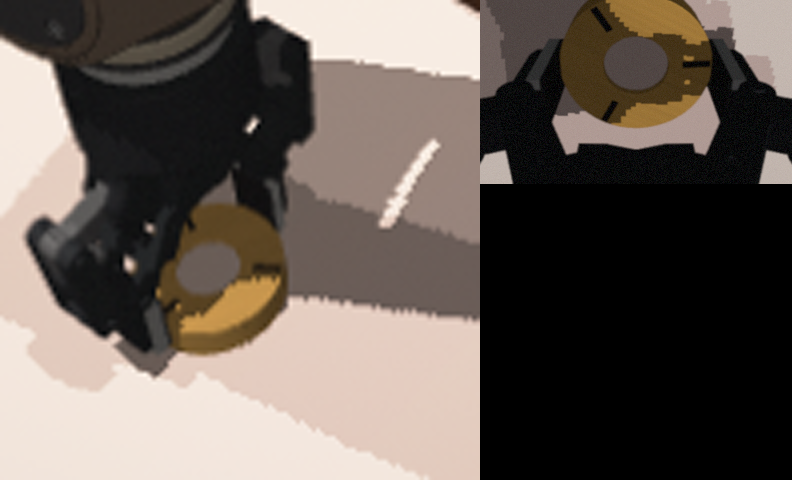

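play_rows(increments="0 0 -0.005 0;0 0 -0.02 0;0 0 -0.07 0;0 0 -0.125 0;0 -0.03 -0.175 0")

```text
time: 12.62
eef_pos: [0.5473, 0.2323, 0.1754]
tcp_rot: [-0.044, 0.999, 0.0, 0.001]
contact_force: [0.6, -0.5, -1.4]
opening: 0.762
```

play_rows(increments="0.005 -0.05 -0.025 0.12;0.01 -0.1 -0.025 0.24;0.015 -0.15 -0.025 0.36;0.021 -0.2 -0.025 0.48;0.0255 -0.221 -0.025 0.607")

```text
time: 13.25
eef_pos: [0.5405, 0.0066, 0.1983]
tcp_rot: [0.261, 0.965, -0.0, 0.001]
contact_force: [-0.2, 0.5, -1.2]
opening: 0.766
```

play_rows(increments="0 0 0 0;0 0 0 0")

```text
time: 13.5
eef_pos: [0.5408, 0.0095, 0.1978]
tcp_rot: [0.257, 0.966, 0.0, 0.0]
contact_force: [0.0, -0.7, -1.5]
opening: 0.762
```

```bash
python3 - <<'E'
from h import *
plan([.5412,.0089,.14],2.62); print(pose()[2]['contact_force'],pose()[2]['opening'],pose()[2]['wrist_torque'])
im,m=grab('wrist','w12')
plan([.5412,.0089,.14],2.62)
p,R,s=pose()
overlay('w12','o12',[(p[:2],.033,p[2]+.0195,(255,0,0)),(p[:2],.014,p[2]+.0195,(255,0,255)),((.5412,.0089),.006,.12,(0,255,0))],156,144,356,344,3)
E
```

```text
at [0.5408 0.0095 0.1978] yaw 2.6213 j [-1.700e-01  2.100e-02  1.939e+00  1.000e-03  1.181e+00 -1.221e+00] t 13.5
shift [-0.0007 -0.0004  0.0578] roll 0.0013
[ 0.00726813 -0.67314868 -1.51911156] 0.7621412533312725 [-0.04871341 -0.02637388  0.01121163]
at [0.5407 0.0098 0.1976] yaw 2.6218 j [-0.17   0.021  1.939  0.     1.181 -1.221] t 13.55
shift [-0.0009 -0.0006  0.0576] roll 0.0018
```

View pics/o12.png

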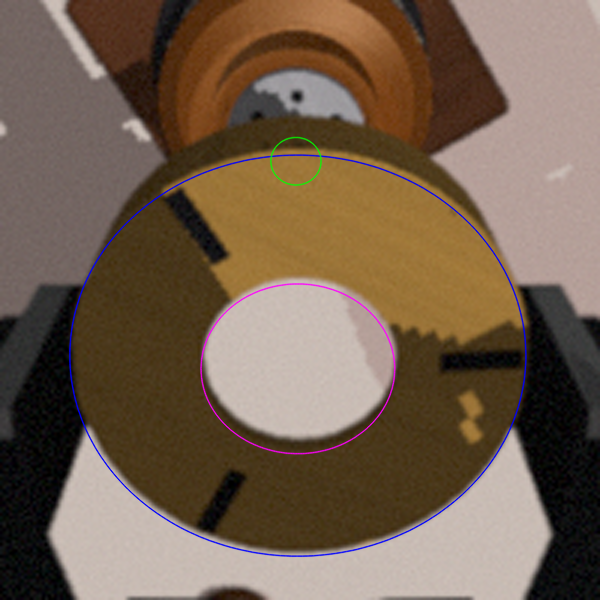

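play_rows(increments="-0.0015 -0.0004 0.04 0;-0.0015 -0.0004 0.075 0;-0.0015 -0.0004 0.09 0;-0.0015 -0.0004 0.095 0;-0.0015 -0.0004 0.095 0")

```text
time: 14.18
eef_pos: [0.5427, 0.0081, 0.1033]
tcp_rot: [0.258, 0.966, 0.0, 0.001]
contact_force: [-0.5, -0.8, -0.2]
opening: 0.761
```

play_rows(increments="0 0 0.002 0;0 0 0.004 0;0 0 0.005 0;0 0 0.005 0")

```text
time: 14.68
eef_pos: [0.5419, 0.0078, 0.0974]
tcp_rot: [0.258, 0.966, -0.0, -0.0]
contact_force: [0.4, -0.1, -1.4]
opening: 0.762
```

```bash
python3 - <<'E'
from h import *
plan([.5419,.0085,.095],2.62); print(pose()[2]['contact_force'],pose()[2]['opening'],pose()[2]['wrist_torque'])
im,m=grab('side','s13')
cv2.imwrite('pics/c13.png',cv2.resize(im[150:250,235:335,::-1],(600,600),interpolation=cv2.INTER_CUBIC))
E
```

```text
at [0.5419 0.0078 0.0974] yaw 2.6197 j [-0.173  0.148  2.004 -0.     0.989 -1.222] t 14.675
shift [0.0003 0.0006 0.0024] roll -0.0003
[ 0.36943219 -0.14178854 -1.36139833] 0.7620201841202237 [ 0.0403586  -0.00104184  0.02670691]
```

View pics/c13.png

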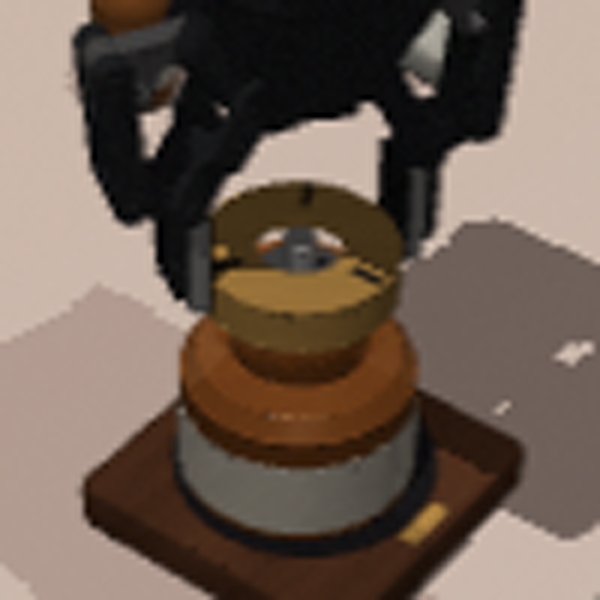

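play_rows(increments="0 0.0004 0.001 0;0 0.0004 0.002 0;0 0.0004 0.003 0;0 0.0004 0.003 0")

```text
time: 15.22
eef_pos: [0.542, 0.0083, 0.0942]
tcp_rot: [0.258, 0.966, -0.0, -0.0]
contact_force: [-0.4, -0.9, -0.6]
opening: 0.763
```

play_rows(increments="0 0 0.001 0;0 0 0.002 0;0 0 0.002 0")

```text
time: 15.6
eef_pos: [0.542, 0.0082, 0.0922]
tcp_rot: [0.258, 0.966, -0.0, -0.0]
contact_force: [0.3, -0.2, -0.9]
opening: 0.762
```

play_rows(increments="0 0 0.001 0;0 0 0.002 0;0 0 0.002 0")

```text
time: 15.98
eef_pos: [0.5427, 0.0081, 0.0912]
tcp_rot: [0.258, 0.966, -0.0, 0.001]
contact_force: [-0.6, 0.3, 5.0]
opening: 0.759
```

play_rows(increments="0 0 0.0005 0.14;0 0 0.001 0.28;0 0 0.0016 0.42;0 0 0.0016 0.42")

```text
time: 16.48
eef_pos: [0.5425, 0.0077, 0.0896]
tcp_rot: [0.454, 0.891, -0.0, 0.001]
contact_force: [-1.4, -0.9, 4.9]
opening: 0.761
```

```bash
python3 - <<'E'
from h import *
plan([.5419,.0085,.095],2.62); print(pose()[2]['contact_force'],pose()[2]['opening'],pose()[2]['wrist_torque'])
E
```

```text
at [0.5425 0.0077 0.0896] yaw 2.2001 j [-1.720e-01  1.610e-01  2.007e+00 -1.000e-03  9.730e-01 -8.010e-01] t 16.475
shift [ 0.001  -0.0001 -0.0054] roll -0.4199
[-1.39253845 -0.92482225  4.88724054] 0.760987706958448 [-0.24516005  0.34074534 -0.02332369]
```

play_rows(increments="0 0 0.0005 0.14;0 0 0.001 0.28;0 0 0.0016 0.42;0 0 0.0016 0.42")

```text
time: 16.98
eef_pos: [0.5422, 0.0077, 0.088]
tcp_rot: [0.629, 0.777, -0.001, 0.0]
contact_force: [-3.3, -1.4, 5.9]
opening: 0.766
```

```bash
python3 - <<'E'
from h import *
plan([.5419,.0085,.095],2.62); print(pose()[2]['contact_force'],pose()[2]['opening'],pose()[2]['wrist_torque'])
im,m=grab('side','s14')
w,m=grab('wrist','w14')
cv2.imwrite('pics/c14.png',np.hstack([cv2.resize(im[150:250,245:325,::-1],(384,480),interpolation=cv2.INTER_CUBIC),cv2.resize(w[184:344,188:323,::-1],(405,480),interpolation=cv2.INTER_CUBIC)]))
E
```

```text
at [0.5422 0.0077 0.088 ] yaw 1.7804 j [-1.720e-01  1.630e-01  2.008e+00 -1.000e-03  9.710e-01 -3.810e-01] t 16.975
shift [ 0.0008 -0.0001 -0.007 ] roll -0.8396
[-3.2999551  -1.36666228  5.86294898] 0.7658906966378591 [-0.29966648  0.55784047  0.00269023]
```

View pics/c14.png

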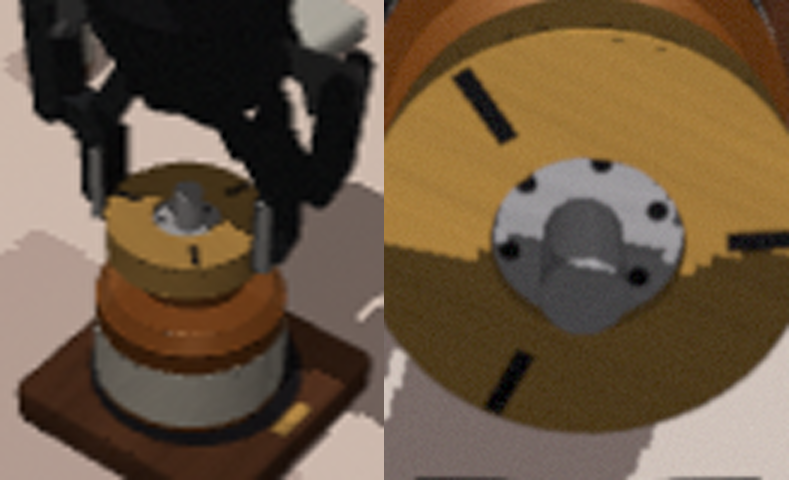

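play_rows(increments="0 -0.0006 0.0005 0.12;0 -0.0006 0.0009 0.24;0 -0.0006 0.0009 0.24")

```text
time: 17.45
eef_pos: [0.5416, 0.0076, 0.0871]
tcp_rot: [0.718, 0.696, -0.0, 0.0]
contact_force: [-2.7, -2.3, 6.0]
opening: 0.762
```

```bash
cat > q.py <<'E'
from h import *
p,R,s=pose(); print(p.round(4),'yaw %.4f'%yaw(R),'F',s['contact_force'].round(2),'T',s['wrist_torque'].round(3),'j6 tau %.3f'%s['joint_efforts'][5],'j6 %.3f'%s['qpos'][5],'op',round(s['opening'],3),'t',s['time'])
E
python3 q.py
```

```text
[0.5416 0.0076 0.0871] yaw 1.5406 F [-2.7  -2.31  6.03] T [-0.259  0.526 -0.083] j6 tau 0.049 j6 -0.142 op 0.762 t 17.45
```

play_rows(increments="0 0 0.0004 0.1;0 0 0.0004 0.1")

```text
time: 17.7
eef_pos: [0.5415, 0.0076, 0.0866]
tcp_rot: [0.752, 0.66, -0.001, 0.0]
contact_force: [-3.1, -1.4, 6.4]
opening: 0.759
```

```bash
python3 q.py
```

```text
[0.5415 0.0076 0.0866] yaw 1.4408 F [-3.15 -1.38  6.42] T [-0.335  0.55  -0.078] j6 tau 0.029 j6 -0.042 op 0.759 t 17.7
```

play_rows(increments="0 0 0.0004 0.1;0 0 0.0004 0.1")

```text
time: 17.95
eef_pos: [0.5414, 0.0076, 0.0862]
tcp_rot: [0.784, 0.621, -0.001, 0.0]
contact_force: [-3.5, -1.1, 6.8]
opening: 0.76
```

```bash
python3 q.py
```

```text
[0.5414 0.0076 0.0862] yaw 1.3407 F [-3.49 -1.14  6.81] T [-0.276  0.618 -0.045] j6 tau 0.044 j6 0.058 op 0.76 t 17.95
```

play_rows(increments="0 0 0.0002 0.05;0 0 0.0002 0.05")

```text
time: 18.2
eef_pos: [0.5414, 0.0075, 0.0861]
tcp_rot: [0.799, 0.602, -0.001, 0.0]
contact_force: [-3.9, -2.5, 6.8]
opening: 0.764
```

```bash
python3 q.py
```

```text
[0.5414 0.0075 0.0861] yaw 1.2914 F [-3.93 -2.48  6.76] T [-0.283  0.673 -0.015] j6 tau 0.031 j6 0.107 op 0.764 t 18.2
```

play_rows(increments="0 0 0.0001 0.05;0 0 0.0001 0.05")

```text
time: 18.45
eef_pos: [0.5413, 0.0075, 0.0861]
tcp_rot: [0.813, 0.582, -0.001, 0.0]
contact_force: [-3.0, -1.4, 8.1]
opening: 0.765
```

```bash
python3 q.py
```

```text
[0.5413 0.0075 0.0861] yaw 1.2415 F [-2.99 -1.36  8.14] T [-0.319  0.758  0.005] j6 tau 0.061 j6 0.157 op 0.765 t 18.45
```

play_rows(increments="0 0 0 0.05;0 0 0 0.05")

```text
time: 18.7
eef_pos: [0.5413, 0.0076, 0.0861]
tcp_rot: [0.828, 0.561, -0.001, 0.0]
contact_force: [-4.3, -2.6, 6.8]
opening: 0.762
```

```bash
python3 q.py
```

```text
[0.5413 0.0076 0.0861] yaw 1.1916 F [-4.26 -2.55  6.78] T [-0.279  0.721  0.023] j6 tau 0.083 j6 0.207 op 0.762 t 18.7
```

play_rows(increments="0 0 0 0.05;0 0 0 0.05")

```text
time: 18.95
eef_pos: [0.5413, 0.0076, 0.0861]
tcp_rot: [0.841, 0.54, -0.001, 0.0]
contact_force: [-3.7, -2.5, 7.0]
opening: 0.764
```

```bash
python3 q.py
```

```text
[0.5413 0.0076 0.0861] yaw 1.1417 F [-3.69 -2.54  7.03] T [-0.275  0.681  0.073] j6 tau 0.103 j6 0.257 op 0.764 t 18.95
```

play_rows(increments="0 0 0 0.05;0 0 0 0.05")

```text
time: 19.2
eef_pos: [0.5413, 0.0076, 0.086]
tcp_rot: [0.855, 0.519, -0.001, 0.0]
contact_force: [-3.3, -2.8, 6.9]
opening: 0.762
```

```bash
python3 q.py
```

```text
[0.5413 0.0076 0.086 ] yaw 1.0917 F [-3.34 -2.83  6.9 ] T [-0.215  0.738  0.077] j6 tau 0.107 j6 0.307 op 0.762 t 19.2
```

play_rows(increments="0 0 0 0.05;0 0 0 0.05")

```text
time: 19.45
eef_pos: [0.5412, 0.0077, 0.086]
tcp_rot: [0.867, 0.498, -0.001, 0.0]
contact_force: [-3.3, -2.0, 6.8]
opening: 0.762
```

```bash
python3 q.py; python3 - <<'E'
from h import *
w,m=grab('wrist','w15')
cv2.imwrite('pics/c15.png',cv2.resize(w[184:344,188:323,::-1],(405,480),interpolation=cv2.INTER_CUBIC))
E
```

```text
[0.5412 0.0077 0.086 ] yaw 1.0416 F [-3.35 -2.04  6.82] T [-0.232  0.755  0.05 ] j6 tau 0.098 j6 0.357 op 0.762 t 19.45
```

View pics/c15.png

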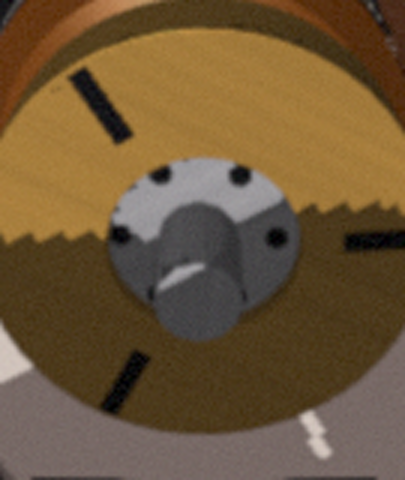

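play_rows(increments="0 0 0 0.05;0 0 0 0.05")

```text
time: 19.75
eef_pos: [0.5412, 0.0077, 0.086]
tcp_rot: [0.88, 0.476, -0.001, 0.0]
contact_force: [-3.7, -1.5, 7.8]
opening: 0.762
```

```bash
python3 q.py
```

```text
[0.5412 0.0077 0.086 ] yaw 0.9916 F [-3.66 -1.5   7.8 ] T [-0.238  0.771 -0.   ] j6 tau 0.102 j6 0.407 op 0.762 t 19.75
```

play_rows(increments="0 0 0 0.05;0 0 0 0.05")

```text
time: 20.0
eef_pos: [0.5411, 0.0077, 0.086]
tcp_rot: [0.891, 0.454, -0.001, -0.0]
contact_force: [-4.1, -1.3, 8.0]
opening: 0.761
```

```bash
python3 q.py
```

```text
[0.5411 0.0077 0.086 ] yaw 0.9417 F [-4.11 -1.32  7.95] T [-0.249  0.782  0.039] j6 tau 0.105 j6 0.457 op 0.761 t 20.0
```

play_rows(increments="0 0 0 0.05;0 0 0 0.05")

```text
time: 20.25
eef_pos: [0.541, 0.0077, 0.086]
tcp_rot: [0.902, 0.431, -0.001, -0.0]
contact_force: [-3.3, -1.7, 7.9]
opening: 0.761
```

```bash
python3 q.py
```

```text
[0.541  0.0077 0.086 ] yaw 0.8916 F [-3.28 -1.67  7.9 ] T [-0.219  0.754  0.056] j6 tau 0.105 j6 0.507 op 0.761 t 20.25
```

play_rows(increments="0 0 0 0.05;0 0 0 0.05")

```text
time: 20.5
eef_pos: [0.541, 0.0078, 0.086]
tcp_rot: [0.913, 0.409, -0.001, -0.0]
contact_force: [-4.0, -1.3, 7.9]
opening: 0.76
```

```bash
python3 q.py
```

```text
[0.541  0.0078 0.086 ] yaw 0.8418 F [-4.03 -1.32  7.91] T [-0.211  0.778  0.034] j6 tau 0.123 j6 0.557 op 0.76 t 20.5
```

```bash
python3 - <<'E'
from h import *
im,m=grab('side','s16')
w,m=grab('wrist','w16')
cv2.imwrite('pics/c16.png',np.hstack([cv2.resize(im[150:250,245:325,::-1],(384,480),interpolation=cv2.INTER_CUBIC),cv2.resize(w[184:344,188:323,::-1],(405,480),interpolation=cv2.INTER_CUBIC)]))
E
```

```text
(no output)
```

View pics/c16.png

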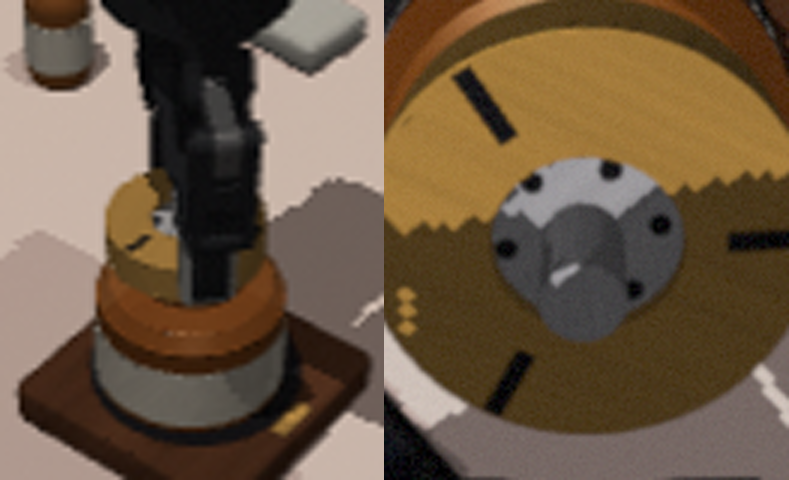

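play_rows(increments="0 0 0 0.04;0 0 0 0.04")

```text
time: 20.85
eef_pos: [0.541, 0.0078, 0.086]
tcp_rot: [0.921, 0.39, -0.001, -0.0]
contact_force: [-5.0, -0.9, 7.6]
opening: 0.766
```

```bash
python3 q.py
```

```text
[0.541  0.0078 0.086 ] yaw 0.8022 F [-4.95 -0.85  7.64] T [-0.172  0.788  0.162] j6 tau 0.182 j6 0.597 op 0.766 t 20.85
```

play_rows(increments="0 0 0 0.04;0 0 0 0.04")

```text
time: 21.1
eef_pos: [0.541, 0.0079, 0.086]
tcp_rot: [0.928, 0.372, -0.001, -0.0]
contact_force: [-3.8, -1.2, 7.3]
opening: 0.764
```

```bash
python3 q.py
```

```text
[0.541  0.0079 0.086 ] yaw 0.7625 F [-3.79 -1.21  7.32] T [-0.146  0.828  0.17 ] j6 tau 0.236 j6 0.637 op 0.764 t 21.1
```

play_rows(increments="0 0 -0.001 0.04;0 0 -0.0015 0.04;0 0 -0.0015 0.04")

```text
time: 21.48
eef_pos: [0.5407, 0.008, 0.0861]
tcp_rot: [0.936, 0.353, -0.001, -0.0]
contact_force: [-3.1, -2.3, 1.0]
opening: 0.766
```

```bash
python3 q.py
```

```text
[0.5407 0.008  0.0861] yaw 0.7214 F [-3.14 -2.34  1.05] T [-0.371  0.597  0.288] j6 tau 0.260 j6 0.677 op 0.766 t 21.475
```

play_rows(increments="0 0 0 0;0 0 0 0;0 0 0 0;0 0 0 0", gripper=0.085)

```text
time: 21.98
eef_pos: [0.5417, 0.0082, 0.0867]
tcp_rot: [0.936, 0.352, 0.0, 0.0]
contact_force: [0.3, 0.6, 0.6]
opening: 0.996
```

play_rows(increments="0 0 -0.01 0;0 0 -0.04 0;0 0 -0.08 0;-0.02 0 -0.11 0;-0.02 0 -0.11 0")

```text
time: 22.6
eef_pos: [0.5281, -0.0058, 0.2006]
tcp_rot: [0.936, 0.352, 0.003, 0.002]
contact_force: [-0.0, 1.0, -0.1]
opening: 0.997
```

```bash
python3 q.py; python3 - <<'E'
from h import *
im,m=grab('side','s17')
w,m=grab('wrist','w17')
t,m=grab('top','t17')
cv2.imwrite('pics/c17.png',np.hstack([cv2.resize(im[160:260,245:325,::-1],(384,480),interpolation=cv2.INTER_CUBIC),cv2.resize(w[74:234,188:323,::-1],(405,480),interpolation=cv2.INTER_CUBIC)]))
J=(.5412,.0089)
overlay('w17','o17',[(J,.033,.1055,(255,0,0)),(J,.014,.1055,(255,0,255)),(J,.006,.12,(0,255,0))],188,80,328,220,4)
E
```

```text
[ 0.5281 -0.0058  0.2006] yaw 0.7189 F [-0.03  1.04 -0.07] T [ 0.003 -0.029 -0.01 ] j6 tau -0.036 j6 0.649 op 0.997 t 22.6
```

View pics/c17.png

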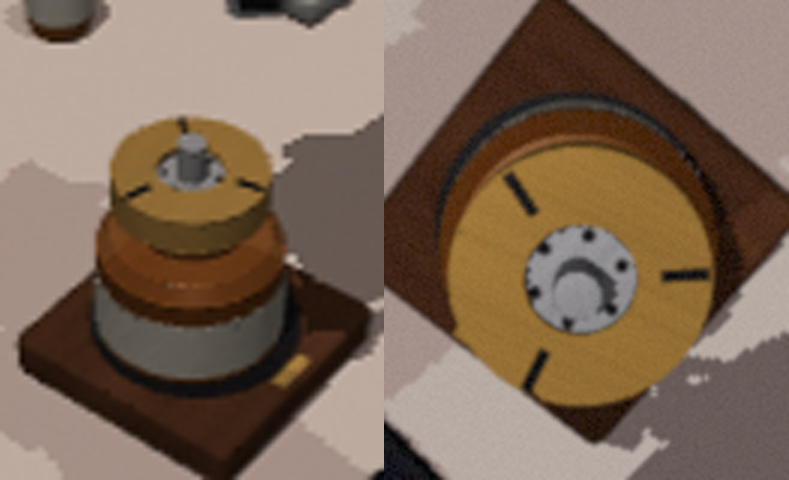

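View pics/o17.png

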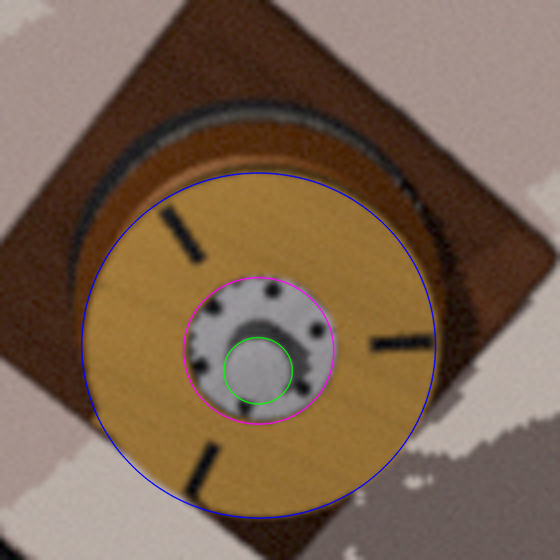

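View pics/t17.png

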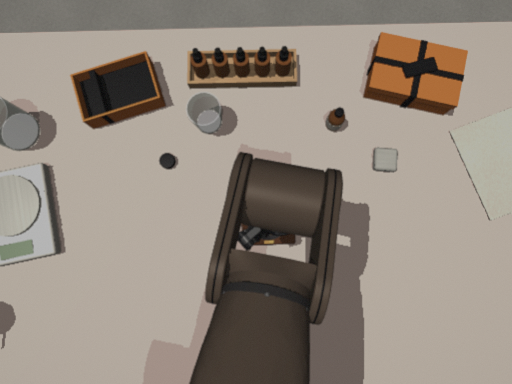

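The ring sits concentric and level at its home height, and the strokes show it did not unwind when released. I'm handing in.

```bash
python3 -c "
from plant import ctrl
print(ctrl.sign_off())"
```

```text
the job is handed in; nothing more can be done
None
```

The jar is closed: the plate is seated in the mouth and the ring is screwed down over it. I handed the job in at about 23 s with the arm clear of everything.

- **Plate:** I set it down until it met the ledge, with about 8 N of push. The camera view after release showed it flat and concentric with the rim.
- **Ring:** It met the thread with its lower edge at about 94 mm. I turned it about 109° clockwise, until the turning moment climbed to about 0.26 to 0.29 N m. By the stated 80 N per N m that is very roughly 20 N of clamp; I had no direct reading of the clamp load.
- **Last checks:** The ring looked level and matched a circle drawn at its home height and centre, and its strokes showed no unwinding after release. The beaker, dropper, cap and tin were where they started. The arm hid the phone in the last top view, and I never worked near it.
- **Disagreement:** The top and wrist cameras differed by about 4 mm. I used the wrist camera, and the grasps and fits bore it out.

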